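# Free the seized lid knob of the brine bin and take the lid off

### The job

The knob that locks the lid of the steel brine bin has seized with dried salt. Rock it back and forth in small arcs, never forcing it against the end of its play or it strips on its shaft, until it breaks free; then turn it counter-clockwise to open, lift the lid off by the knob and set it down gently, knob up and flat, in the middle of the white cutting board. Leave everything else where it stands.

Things in the scene. Friction and masses are not known exactly. Their poses are not given: they have to be found in the camera images.
- knob_grip (a point): Centre of the black bar knob on the bin's lid, 34 mm above the underside of the lid's plate. The bar is 78 mm long, 14 mm wide and 26 mm tall (18 to 44 mm above that underside) on a neck 13 mm thick, so fingers can straddle it from above. Axes: y along the bar, x across it, z up the turning axis.
- latch (a joint): Turn of the knob's shaft in the lid, rad, counter-clockwise from above positive: 0 locked (bar along the lid's y), open from 1.0 on, end stop at 1.25. A steel latch bar under the lid turns with it and catches under two lips of the bin: below about 0.8 the lid cannot be lifted.
- collar (a point): Black collar round the shaft, on top of the lid: here the salt sits. The knob plays 0.03 to 0.4 rad to either side (unevenly), then salt crumbles at 0.3 to 0.45 N m for up to 0.15 rad, then jams solid. Only after a stroke to the other end, where it crumbles too, does it give again here. After 3 to 6 strokes (play 0.3 to 0.5 rad each way) it turns freely counter-clockwise, under 0.1 N m.
- knob_slip (a joint): Turn of the plastic knob on its own shaft, rad: 0 as fitted. It stays 0 unless more than about 0.9 N m is put on the knob; then the knob slips on the shaft, that is, strips.
- lid_centre (a point): Centre of the underside of the lid's plate. The lid is a loose brushed steel plate 166 x 146 x 4 mm (x by y), 0.5 to 0.8 kg with its lock. At its two x ends skirts 100 mm wide reach 32 mm down: they guide it in the bin's mouth (1.5 mm play) and are its feet, so when it lies on a surface this point is 32 mm above it.
- brine_bin: Open steel bin, 178 x 158 mm over the rim (x by y), rim top 120 mm above the table, screwed to the table. Origin at the centre of its underside, x along its longer side. The lid sits on its rim, centred, lid axes parallel to the bin's.
- board: White plastic cutting board, 230 x 230 x 14 mm, lying fixed on the table. Origin at the centre of its underside, its top is 14 mm up.
- jar: Dark jar with black cap, 66 mm across, 90 mm tall, beside the bin. Leave alone. Origin at the centre of its underside.
- tub: White round lidded tub, 106 mm across, 68 mm tall. Leave alone. Origin at the centre of its underside.
- label_roll: White roll of labels, 70 mm across, 40 mm tall. Leave alone. Origin at the centre of its underside.
- tag_wad: Wad of tags in a clip, 45 x 72 x 13 mm. Leave alone. Origin at the centre of its underside.

How it is judged:
On the way, in this order (a step that is already met when the one before it is completed fails the run):
1. the knob is broken free and turned to open (value of joint latch above 1 rad), for 0.2 s.
2. the lid is lifted clear of the bin (height (world z) of lid_centre above 0.155 m and angle between lid_centre's own z axis and vertical below 0.5 rad), for 0.1 s.
At the end, for the whole second after the job is handed in: The lid lies flat (within 3 degrees), knob up and at rest on the cutting board, resting on its feet (centre of its underside 40 to 52 mm above the table), its centre within 45 mm of the board's centre (horizontal distance between lid_centre and board below 0.045 m and height (world z) of lid_centre between 0.04 and 0.052 m and angle between lid_centre's own z axis and vertical below 0.06 rad and linear speed of bin_lid below 0.02 m/s and angular speed of bin_lid below 0.1 rad/s); the robot touches nothing.
It fails at once if the knob was forced and stripped on its shaft (slipped by more than 0.05 rad) (value of joint knob_slip above 0.05 rad or value of joint knob_slip below -0.05 rad).
It fails at once if the lid was banged down on the board (over 60 N) (contact force between bin_lid and board above 60 N).
It fails at once if a bystander was moved by more than 20 mm (distance of any of jar, tub, label_roll, tag_wad from where it was at the start of the episode above 0.02 m).
It also fails if it takes over 72 s, if anything falls off the work surface, if the arm or the gripper's body presses on something with over 40 N, if the wrist force passes 120 N, or if a joint passes its speed limit or range.

### The arm

A 6-joint arm with a two-finger parallel gripper is mounted at the origin on a cart in front of the work surface, level with it; the furniture and walls round the work are solid. World frame = base frame: x ahead of the robot, y to its left, z up, the work surface at z = 0. Lengths are in m, angles in rad, forces in N, time in s.
With the tool pointing down it reaches from about 0.375 to 0.9 m from the base axis. Payload 3.1 kg.
Tool frame: the origin (TCP) lies on the centre line of the jaws, within the pads' length; the fingertips stand 8 mm ahead of it and the grasp point (between the pads) lies 11 mm behind it; z points along the fingers, y is the line along which they close (so a half turn about z gives the same grasp; the last joint's range is limited). The gripper opens to 87 mm and grips with 3 to 60 N. Pads are 19 mm wide; open, the fingers measure 117 mm over their backs; the gripper's body (75 mm by 190 mm) begins 51 mm behind the grasp point.
Start: joints at [-1.312, 0.527, 1.433, -0, 1.181, -0.178], TCP at [0.264, -0.566, 0.231] pointing down, gripper open.
Joint ranges: [-3.08, 3.08], [-0.75, 2.2], [0.22, 2.44], [-1.43, 4.57], [0, 2.65], [-2.85, 2.85]. Speed limits (rad/s): [2.79, 2.79, 3.14, 3.14, 3.14, 3.14].

### API

Orientations are given as a unit quaternion [x, y, z, w].
In Python, from rig import robot gives the robot as it stands. The module is installed in compiled form; this text tells all that it offers.
- The arm moves only by the tool send_rows, never from a script. Its argument "increments" is one flat list of numbers, 7 for each row, row after row: the turn, a rotation vector about the world's x, y, z in rad, then the shift along the world's x, y, z in cm, then the opening, from 0 (shut) to 1 (fully open). A call has 1 to 20 rows; each row shifts and turns the commanded pose from where the row before left it; what a row does not reach is not made up. A row lasts 1/12 s, in which the tool goes at most 41.7 mm and 7.16 degrees, less where a joint would pass 70% of its speed; a pose out of reach is approached as far as the arm can. A call is refused whole if a number of a shift passes 4.17 or a number of a turn 0.125, either way. A call with a gripper value outside its range is refused whole. The fingers move at their own pace and stop on an object; "newtons" is the grip in N (left out, the last holds). Time passes only in rows, so rows that do not move let the fingers close. It gives the time, the measured TCP pose, the force, the opening and the grip force at its end, in the units of the state.
- robot.get_obs(): the state, without advancing time (a new reading comes with each control period).
- robot.camera(name): name is "scene" or "top" or "wrist"; returns a dict with "image" (384x512x3 uint8, red, green, blue), "range_z" (384x512 float32, m along the optical axis (not along the pixel's ray), 0 where there is no reading), "fx", "fy", "cx", "cy" (pixels), "R" (3x3) and "t" (3): a world point X has camera coordinates R X + t. Camera axes: x right, y down, z forward; pixel columns grow to the right and rows downward; lengths in m; the calibration is good to about 2 mm. A picture is of the moment at which its call begins.
- robot.hand_in(): hands the job in; it is judged then, once.
The state is a dict: "time": time; "q": joint angles; "joint_velocities": joint speeds; "joint_torque": joint torques, N m; "position": TCP position; "tool_rot": TCP orientation; "ft_force": force on the tool from outside, world axes, zero at the start; "moment": the same for the moment, N m; "grip_width": finger opening in m; "grip_force": force on a finger pad.
Only numpy, scipy, OpenCV 4.12 (cv2) and the standard library are available. Lean on these libraries where they do the work, as an engineer would, in place of code of your own. Each camera call takes 0.05 s, during which the arm holds its last target. There are 200 camera calls.

## Working session

There is one attempt and no reset: what is moved stays moved. The work goes in short steps, Python scripts to look and compute and a tool call to move; the robot and the scene stay as the last step left them, time stands still between calls to the robot, and variables do not carry over. Pictures are saved under pics/ and viewed, at most 10 in all, crops included, and the job is handed in when it is done.

Besides the shell and the picture viewer there is one more tool, called after "Emit:" by a JSON object that holds its "op" and its "data". send_rows: Moves the arm, as the interface text tells. Its arguments: {"type":"object","properties":{"increments":{"type":"array"},"newtons":{"type":"number"}},"required":["increments"]}

```bash
mkdir -p pics
cat > h.py <<'E'
import numpy as np, cv2
from rig import robot
def snap(n,f=None):
    c=robot.camera(n)
    if f: cv2.imwrite('pics/'+f,c['image'][:,:,::-1])
    return c
def world(c):
    v,u=np.mgrid[0:384,0:512]; z=c['range_z']
    P=np.stack([(u-c['cx'])/c['fx']*z,(v-c['cy'])/c['fy']*z,z],-1)
    return (P-c['t'])@c['R']
def px(c,X):
    p=c['R']@np.array(X)+c['t']; return p[0]/p[2]*c['fx']+c['cx'],p[1]/p[2]*c['fy']+c['cy']
E
python3 - <<'E'
from h import *
o=robot.get_obs(); print({k:np.round(v,3) for k,v in o.items()})
c=snap('top','top.png'); d=snap('scene','scene.png')
for k in(c,d): print(np.round(-k['R'].T@k['t'],3),np.round(k['R'],2).tolist())
im=np.hstack([c['image'],d['image']]);cv2.imwrite('pics/both.png',cv2.resize(im[:,:,::-1],(800,300)))
np.save('W.npy',world(c)); np.save('I.npy',c['image'])
E
```

```text
{'time': np.float64(0.0), 'q': array([-1.312,  0.528,  1.434, -0.   ,  1.181, -0.179]), 'joint_velocities': array([ 0.001, -0.001,  0.001,  0.   ,  0.002,  0.001]), 'joint_torque': array([ 1.0000e-03, -4.4004e+01, -1.7659e+01,  6.3000e-02,  5.8000e-02,
       -0.0000e+00]), 'position': array([ 0.264, -0.566,  0.23 ]), 'tool_rot': array([ 0.976,  0.217, -0.   , -0.001]), 'ft_force': array([0.457, 0.58 , 0.183]), 'moment': array([ 0.044, -0.008, -0.018]), 'grip_force': np.float64(0.0), 'grip_width': np.float64(0.087)}
[0.451 0.    1.418] [[0.0, -1.0, -0.01], [-1.0, -0.0, -0.06], [0.06, 0.01, -1.0]]
[-0.127  0.734  0.542] [[-0.73, -0.68, 0.03], [-0.29, 0.28, -0.92], [0.62, -0.68, -0.4]]
```

View pics/top.png

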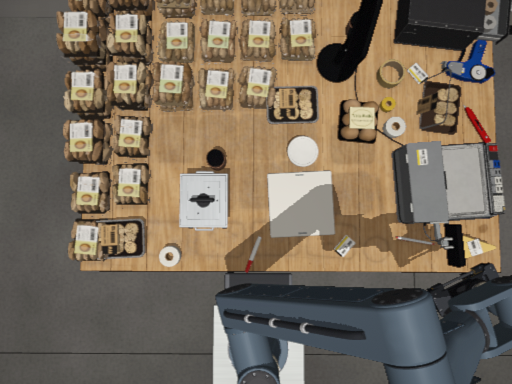

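View pics/scene.png

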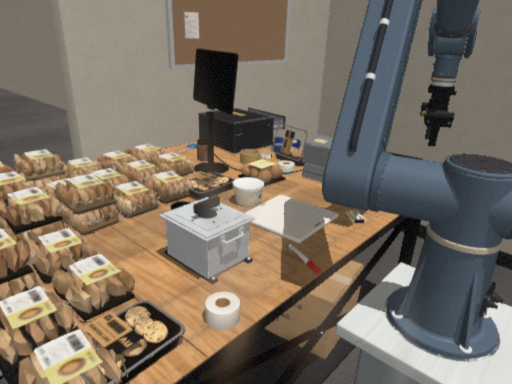

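Top view shows the bin at about (204,200) with its knob bar along image columns (world y), the board at (301,204), the jar at (216,158), the tub at (303,151), the label roll at (170,256) and the tag wad at (345,245). The scene view agrees.

Run:
```python
from h import *
W=np.load('W.npy'); I=np.load('I.npy').astype(int); z=W[...,2]
def rect(n,m,box):
    u0,v0,u1,v1=box; b=np.zeros_like(m); b[v0:v1,u0:u1]=m[v0:v1,u0:u1]
    l,N,s,ce=cv2.connectedComponentsWithStats(b.astype(np.uint8)*1); k=1+np.argmax(s[1:,4]); P=W[l==k]
    r=cv2.minAreaRect(P[:,:2].astype(np.float32)*1000); print(n,(l==k).sum(),'med z',np.median(P[:,2]).round(4),'maxz',P[:,2].max().round(3),'rect',np.round(r[0],1),np.round(r[1],1),round(r[2],1),'mean',P[:,:2].mean(0).round(4))
rect('rim',(z>.105),(172,165,236,236))
rect('lidplate',(abs(z-.123)<.012),(172,165,236,236))
rect('knob',(z>.142),(172,165,236,236))
dark=I.sum(2)<150
rect('dark',dark&(z>.13),(172,165,236,236))
rect('board',(z>.007)&(z<.03),(258,160,345,245))
rect('jar',(z>.05),(200,140,232,170))
rect('tub',(z>.03),(280,130,325,168))
rect('roll',(z>.02),(155,240,186,270))
rect('wad',(z>.006),(332,232,360,260))
```

```text
Traceback (most recent call last):
cv2.error: OpenCV(4.12.0) /io/opencv/modules/imgproc/src/convhull.cpp:143: error: (-215:Assertion failed) total >= 0 && (depth == CV_32F || depth == CV_32S) in function 'convexHull'
```

```bash
cat > m.py <<'E'
from h import *
W=np.load('W.npy'); I=np.load('I.npy').astype(int); z=W[...,2]
def rect(n,m,box):
    u0,v0,u1,v1=box; b=np.zeros_like(m); b[v0:v1,u0:u1]=m[v0:v1,u0:u1]
    N,l,s,ce=cv2.connectedComponentsWithStats(b.astype(np.uint8))
    k=1+np.argmax(s[1:,4]); P=W[l==k]
    r=cv2.minAreaRect(np.ascontiguousarray(P[:,:2]*1000,dtype=np.float32)); print(n,(l==k).sum(),'med z',np.median(P[:,2]).round(4),'maxz',P[:,2].max().round(3),'rect',np.round(r[0],1),np.round(r[1],1),round(r[2],1),'mean',P[:,:2].mean(0).round(4))
rect('rim',(z>.105),(172,165,236,236))
rect('lidplate',(abs(z-.123)<.012),(172,165,236,236))
rect('knob',(z>.142),(172,165,236,236))
dark=I.sum(2)<150
rect('dark',dark&(z>.13),(172,165,236,236))
rect('board',(z>.007)&(z<.03),(258,160,345,245))
rect('jar',(z>.05),(200,140,232,170))
rect('tub',(z>.03),(280,130,325,168))
rect('roll',(z>.02),(155,240,186,270))
rect('wad',(z>.006),(332,232,360,260))
E
python3 m.py
```

```text
rim 2553 med z 0.1244 maxz 1.418 rect [514.9 131.9] [176.3 262.5] 0.2 mean [0.5138 0.1816]
lidplate 2442 med z 0.1242 maxz 0.135 rect [514.6 183.7] [158.6 176.3] 89.9 mean [0.5141 0.1826]
knob 96 med z 0.1629 maxz 0.169 rect [515.2 182.3] [10.  73.4] 0.2 mean [0.5152 0.182 ]
dark 46 med z 0.1637 maxz 0.169 rect [518.3 180.7] [69.9  6.3] 87.5 mean [0.5181 0.1789]
board 4060 med z 0.0136 maxz 0.024 rect [ 509.4 -150.6] [229.6 231.9] 3.0 mean [ 0.5086 -0.1492]
jar 301 med z 0.0893 maxz 1.418 rect [577.9  74.3] [287.2  61.4] 42.3 mean [0.6574 0.1471]
tub 738 med z 0.0666 maxz 1.418 rect [607.2 -74.1] [103.8 330.2] 47.0 mean [ 0.6878 -0.1506]
roll 312 med z 0.0397 maxz 1.418 rect [372.3 169.6] [ 68.  370.9] 18.7 mean [0.3252 0.3095]
wad 211 med z 0.0098 maxz 1.418 rect [ 416.9 -172.5] [344.   76.6] 66.3 mean [ 0.3607 -0.2984]
```

Bin and knob are at (0.515, 0.1825), bar along world y at z 0.164. The board is at (0.5095, -0.1505). All sizes check. Moving above the knob.

Emit:
{"op": "send_rows", "data": {"increments": [0,0,0.057,1.2,3.7,0,1,0,0,0.057,1.2,3.7,0,1,0,0,0.057,1.2,3.7,0,1,0,0,0.057,1.2,3.7,0,1,0,0,0.057,1.2,3.7,0,1,0,0,0.057,1.2,3.7,0,1,0,0,0.057,1.2,3.7,0,1,0,0,0.057,1.2,3.7,0,1,0,0,0.057,1.2,3.7,0,1,0,0,0.057,1.2,3.7,0,1,0,0,0.057,1.2,3.7,0,1,0,0,0.057,1.2,3.7,0,1,0,0,0.057,1.2,3.7,0,1,0,0,0.057,1.2,3.7,0,1,0,0,0.057,1.2,3.7,0,1,0,0,0.057,1.2,3.7,0,1,0,0,0.057,1.2,3.7,0,1,0,0,0.057,1.2,3.7,0,1,0,0,0.057,1.2,3.7,0,1,0,0,0,0,0,0,1], "newtons": 30}}

```text
time: 1.77
position: [0.4942, 0.1426, 0.2306]
tool_rot: [0.722, 0.692, 0.002, -0.0]
ft_force: [0.0, -0.7, 0.3]
grip_width: 0.0872
grip_force: 0.0
```

Emit:
{"op": "send_rows", "data": {"increments": [0,0,0.02,1.0,2.0,0,1,0,0,0.023,1.1,2.0,0,1,0,0,0,0,0,0,1,0,0,0,0,0,0,1]}}

```text
time: 2.1
position: [0.5132, 0.1769, 0.2301]
tool_rot: [0.71, 0.705, -0.001, -0.0]
ft_force: [0.7, 0.3, -0.2]
grip_width: 0.0873
grip_force: 0.0
```

Run:
```python
from h import *
o=robot.get_obs(); print(o['position'],o['tool_rot'],o['moment'],o['q'])
c=snap('wrist','w1.png'); W=world(c); z=W[...,2]
m=(z>.15)&(z<.172)&(np.hypot(W[...,0]-.515,W[...,1]-.182)<.06)
P=W[m]; r=cv2.minAreaRect(np.ascontiguousarray(P[:,:2]*1000,dtype=np.float32)); print(r,np.median(P[:,2]),m.sum())
```

```text
[0.51322183 0.17694992 0.23006722] [ 7.09502402e-01  7.04702793e-01 -5.41850656e-04 -1.43238637e-04] [-0.0112991  -0.081142   -0.00629175] [ 1.26340904e-01  4.18245233e-01  1.63902466e+00 -4.90284970e-04
  1.08535646e+00  1.33357580e-01]
((516.951416015625, 184.2889862060547), (76.54727935791016, 13.893505096435547), 89.9336166381836) 0.1628122540810495 2101
```

View pics/w1.png

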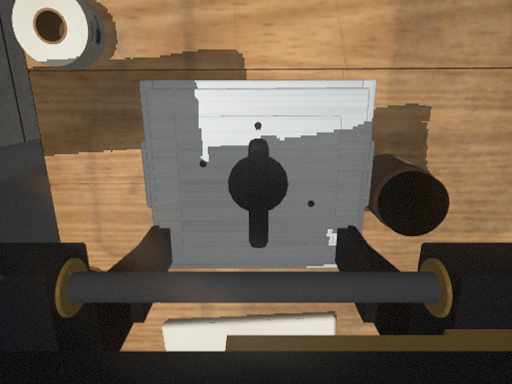

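The wrist view shows the bar from (258,140) to (258,247) with a round collar at about (258,183), and the jar at (410,200). Checking the collar's height before going down.

Run:
```python
from h import *
c=snap('wrist'); z=world(c)[...,2]
print(z[183,222:296:4].round(3)); print(z[130:255:6,258].round(3))
```

```text
[0.124 0.123 0.127 0.128 0.127 0.128 0.127 0.161 0.163 0.163 0.164 0.163
 0.127 0.127 0.127 0.127 0.128 0.125 0.126]
[0.124 0.125 0.161 0.163 0.163 0.164 0.163 0.163 0.163 0.163 0.163 0.164
 0.163 0.163 0.165 0.164 0.163 0.164 0.164 0.163 0.124]
```

Emit:
{"op": "send_rows", "data": {"increments": [0,0,0.005,0.25,0.65,-1.5,1,0,0,0,0,0,-2,1,0,0,0,0,0,-2,1,0,0,0,0,0,-1.5,1,0,0,0,0,0,-1,1,0,0,0,0,0,-0.5,1,0,0,0,0,0,0,0.6,0,0,0,0,0,0,0.35,0,0,0,0,0,0,0,0,0,0,0,0,0,0,0,0,0,0,0,0,0,0,0,0,0,0,0,0], "newtons": 30}}

```text
time: 3.2
position: [0.5162, 0.1833, 0.1461]
tool_rot: [0.708, 0.706, 0.0, 0.0]
ft_force: [-0.2, 0.3, 0.4]
grip_width: 0.0551
grip_force: 0.0
```

```bash
cat > s.py <<'E'
from rig import robot
import numpy as np
o=robot.get_obs(); q=o['tool_rot']
print('t',round(o['time'],2),'yaw',round(2*np.arctan2(q[1],q[0])-np.pi/2,4),'Mz',np.round(o['moment'],3),'q6',o['q'][5].round(3),'tau6',o['joint_torque'][5].round(3),'w',o['grip_width'].round(4),'g',o['grip_force'].round(1),'F',np.round(o['ft_force'],1),'p',np.round(o['position'],4))
E
python3 s.py
```

```text
Traceback (most recent call last):
  File "s.py", line 4, in <module>
    print('t',round(o['time'],2),'yaw',round(2*np.arctan2(q[1],q[0])-np.pi/2,4),'Mz',np.round(o['moment'],3),'q6',o['q'][5].round(3),'tau6',o['joint_torque'][5].round(3),'w',o['grip_width'].round(4),'g',o['grip_force'].round(1),'F',np.round(o['ft_force'],1),'p',np.round(o['position'],4))
                                                                                                                                                                              ^^^^^^^^^^^^^^^^^^^^^
AttributeError: 'float' object has no attribute 'round'
```

Emit:
{"op": "send_rows", "data": {"increments": [0,0,0,0,0,0,0,0,0,0,0,0,0,0,0,0,0,0,0,0,0,0,0,0,0,0,0,0,0,0,0,0,0,0,0,0,0,0,0,0,0,0,0,0,0,0,0,0,0,0,0,0,0,0,0,0,0,0,0,0,0,0,0]}}

```text
time: 3.95
position: [0.5163, 0.1832, 0.1456]
tool_rot: [0.708, 0.706, 0.0, 0.0]
ft_force: [0.8, 0.3, -0.9]
grip_width: 0.0136
grip_force: 30.0
```

```bash
cat > s.py <<'E'
from rig import robot
import numpy as np
o=robot.get_obs(); q=o['tool_rot']
r=lambda v,n=3:np.round(v,n)
print('t',r(o['time'],2),'yaw',r(2*np.arctan2(q[1],q[0])-np.pi/2,4),'M',r(o['moment']),'q6',r(o['q'][5]),'tau',r(o['joint_torque'][5]),'w',r(o['grip_width'],4),'g',r(o['grip_force'],1),'F',r(o['ft_force'],1),'p',r(o['position'],4))
E
python3 s.py
```

```text
t 3.95 yaw -0.003 M [ 0.045 -0.31   0.05 ] q6 0.14 tau 0.021 w 0.0136 g 30.0 F [ 0.8  0.3 -0.9] p [0.5163 0.1832 0.1456]
```

Emit:
{"op": "send_rows", "data": {"increments": [0,0,0.02,0,0,0,0,0,0,0.02,0,0,0,0,0,0,0.02,0,0,0,0,0,0,0,0,0,0,0]}}

```text
time: 4.28
position: [0.5163, 0.1832, 0.1456]
tool_rot: [0.686, 0.727, 0.0, 0.0]
ft_force: [2.0, 0.5, -1.0]
grip_width: 0.0137
grip_force: 30.0
```

```bash
python3 s.py
```

```text
t 4.28 yaw 0.0582 M [ 0.015 -0.398  0.019] q6 0.079 tau -0.075 w 0.0137 g 30.0 F [ 2.   0.5 -1. ] p [0.5163 0.1832 0.1456]
```

Emit:
{"op": "send_rows", "data": {"increments": [0,0,0.025,0,0,0,0,0,0,0.025,0,0,0,0,0,0,0.02,0,0,0,0,0,0,0,0,0,0,0]}}

```text
time: 4.62
position: [0.5162, 0.1832, 0.1456]
tool_rot: [0.66, 0.751, 0.0, 0.0]
ft_force: [1.7, -0.4, -2.0]
grip_width: 0.0136
grip_force: 30.0
```

```bash
python3 s.py
```

```text
t 4.62 yaw 0.1284 M [ 0.036 -0.556  0.042] q6 0.009 tau -0.073 w 0.0136 g 30.0 F [ 1.7 -0.4 -2. ] p [0.5162 0.1832 0.1456]
```

Emit:
{"op": "send_rows", "data": {"increments": [0,0,0.025,0,0,0,0,0,0,0.025,0,0,0,0,0,0,0.02,0,0,0,0,0,0,0,0,0,0,0]}}

```text
time: 4.95
position: [0.516, 0.1832, 0.1456]
tool_rot: [0.634, 0.774, 0.0, 0.0]
ft_force: [2.9, -0.7, -2.0]
grip_width: 0.014
grip_force: 30.0
```

```bash
python3 s.py
```

```text
t 4.95 yaw 0.1979 M [ 0.034 -0.552 -0.074] q6 -0.061 tau -0.203 w 0.014 g 30.0 F [ 2.9 -0.7 -2. ] p [0.516  0.1832 0.1456]
```

Emit:
{"op": "send_rows", "data": {"increments": [0,0,0.02,0,0,0,0,0,0,0.015,0,0,0,0,0,0,0,0,0,0,0]}}

```text
time: 5.2
position: [0.5157, 0.1832, 0.1456]
tool_rot: [0.621, 0.784, -0.0, -0.0]
ft_force: [1.3, -0.6, -0.9]
grip_width: 0.0137
grip_force: 30.0
```

```bash
python3 s.py
```

```text
t 5.2 yaw 0.2318 M [-0.054 -0.409 -0.415] q6 -0.095 tau -0.515 w 0.0137 g 30.0 F [ 1.3 -0.6 -0.9] p [0.5157 0.1832 0.1456]
```

Emit:
{"op": "send_rows", "data": {"increments": [0,0,0.01,0,0,0,0,0,0,0.01,0,0,0,0,0,0,0,0,0,0,0]}}

```text
time: 5.45
position: [0.5157, 0.1833, 0.1456]
tool_rot: [0.613, 0.79, -0.0, -0.0]
ft_force: [1.5, 0.7, -1.3]
grip_width: 0.0136
grip_force: 30.0
```

```bash
python3 s.py
```

```text
t 5.45 yaw 0.2519 M [-0.009 -0.334 -0.511] q6 -0.115 tau -0.56 w 0.0136 g 30.0 F [ 1.5  0.7 -1.3] p [0.5157 0.1833 0.1456]
```

Emit:
{"op": "send_rows", "data": {"increments": [0,0,0.008,0,0,0,0,0,0,0.008,0,0,0,0,0,0,0,0,0,0,0]}}

```text
time: 5.7
position: [0.5157, 0.1832, 0.1456]
tool_rot: [0.606, 0.795, -0.0, -0.0]
ft_force: [1.9, -0.3, 0.1]
grip_width: 0.014
grip_force: 30.0
```

```bash
python3 s.py
```

```text
t 5.7 yaw 0.2684 M [ 0.049 -0.259 -0.468] q6 -0.131 tau -0.518 w 0.014 g 30.0 F [ 1.9 -0.3  0.1] p [0.5157 0.1832 0.1456]
```

Emit:
{"op": "send_rows", "data": {"increments": [0,0,0.01,0,0,0,0,0,0,0.01,0,0,0,0,0,0,0.005,0,0,0,0,0,0,0,0,0,0,0]}}

```text
time: 6.03
position: [0.5157, 0.1832, 0.1456]
tool_rot: [0.596, 0.803, -0.0, -0.0]
ft_force: [-0.0, -0.5, 0.3]
grip_width: 0.0135
grip_force: 30.0
```

```bash
python3 s.py
```

```text
t 6.03 yaw 0.2931 M [ 0.004 -0.162 -0.574] q6 -0.156 tau -0.59 w 0.0135 g 30.0 F [-0.  -0.5  0.3] p [0.5157 0.1832 0.1456]
```

Emit:
{"op": "send_rows", "data": {"increments": [0,0,0.008,0,0,0,0,0,0,0.007,0,0,0,0,0,0,0,0,0,0,0]}}

```text
time: 6.28
position: [0.5163, 0.1835, 0.1456]
tool_rot: [0.59, 0.807, 0.0, 0.0]
ft_force: [1.0, 0.4, -0.5]
grip_width: 0.0139
grip_force: 30.0
```

```bash
python3 s.py
```

```text
t 6.28 yaw 0.3082 M [ 0.233 -0.336 -0.599] q6 -0.171 tau -0.578 w 0.0139 g 30.0 F [ 1.   0.4 -0.5] p [0.5163 0.1835 0.1456]
```

Torque has risen to about 0.6 N m, so this side is at its end. Reversing.

Emit:
{"op": "send_rows", "data": {"increments": [0,0,-0.04,0,0,0,0,0,0,-0.06,0,0,0,0,0,0,-0.06,0,0,0,0,0,0,-0.06,0,0,0,0,0,0,-0.06,0,0,0,0,0,0,-0.04,0,0,0,0,0,0,-0.02,0,0,0,0,0,0,0,0,0,0,0]}}

```text
time: 6.95
position: [0.5164, 0.1835, 0.1456]
tool_rot: [0.718, 0.696, 0.001, 0.0]
ft_force: [2.4, 1.5, -1.7]
grip_width: 0.0137
grip_force: 30.0
```

```bash
python3 s.py
```

```text
t 6.95 yaw -0.0305 M [ 0.362 -0.48   0.001] q6 0.168 tau 0.092 w 0.0137 g 30.0 F [ 2.4  1.5 -1.7] p [0.5164 0.1835 0.1456]
```

Emit:
{"op": "send_rows", "data": {"increments": [0,0,-0.02,0,0,0,0,0,0,-0.02,0,0,0,0,0,0,-0.015,0,0,0,0,0,0,0,0,0,0,0]}}

```text
time: 7.28
position: [0.5164, 0.1834, 0.1456]
tool_rot: [0.737, 0.675, 0.001, 0.0]
ft_force: [3.5, 3.9, -2.3]
grip_width: 0.0136
grip_force: 30.0
```

```bash
python3 s.py
```

```text
t 7.28 yaw -0.0876 M [ 0.539 -0.552 -0.065] q6 0.225 tau 0.068 w 0.0136 g 30.0 F [ 3.5  3.9 -2.3] p [0.5164 0.1834 0.1456]
```

Emit:
{"op": "send_rows", "data": {"increments": [0,0,-0.02,0,0,0,0,0,0,-0.02,0,0,0,0,0,0,-0.015,0,0,0,0,0,0,0,0,0,0,0]}}

```text
time: 7.62
position: [0.5162, 0.1831, 0.1456]
tool_rot: [0.756, 0.655, 0.0, 0.0]
ft_force: [3.5, 1.4, -2.6]
grip_width: 0.0139
grip_force: 30.0
```

```bash
python3 s.py
```

```text
t 7.62 yaw -0.143 M [ 0.368 -0.666 -0.029] q6 0.28 tau 0.071 w 0.0139 g 30.0 F [ 3.5  1.4 -2.6] p [0.5162 0.1831 0.1456]
```

Emit:
{"op": "send_rows", "data": {"increments": [0,0,-0.02,0,0,0,0,0,0,-0.02,0,0,0,0,0,0,-0.015,0,0,0,0,0,0,0,0,0,0,0]}}

```text
time: 7.95
position: [0.5161, 0.183, 0.1456]
tool_rot: [0.774, 0.634, 0.0, 0.0]
ft_force: [3.7, 1.8, -2.8]
grip_width: 0.0138
grip_force: 30.0
```

```bash
python3 s.py
```

```text
t 7.95 yaw -0.198 M [ 0.222 -0.743 -0.023] q6 0.335 tau 0.07 w 0.0138 g 30.0 F [ 3.7  1.8 -2.8] p [0.5161 0.183  0.1456]
```

Emit:
{"op": "send_rows", "data": {"increments": [0,0,-0.02,0,0,0,0,0,0,-0.02,0,0,0,0,0,0,-0.02,0,0,0,0,0,0,0,0,0,0,0]}}

```text
time: 8.28
position: [0.5161, 0.183, 0.1456]
tool_rot: [0.792, 0.61, 0.0, 0.0]
ft_force: [3.5, 0.7, -1.6]
grip_width: 0.0139
grip_force: 30.0
```

```bash
python3 s.py
```

```text
t 8.28 yaw -0.258 M [ 0.075 -0.793 -0.014] q6 0.395 tau 0.118 w 0.0139 g 30.0 F [ 3.5  0.7 -1.6] p [0.5161 0.183  0.1456]
```

Emit:
{"op": "send_rows", "data": {"increments": [0,0,-0.02,0,0,0,0,0,0,-0.02,0,0,0,0,0,0,-0.015,0,0,0,0,0,0,0,0,0,0,0]}}

```text
time: 8.62
position: [0.5153, 0.1829, 0.1456]
tool_rot: [0.808, 0.589, -0.001, 0.0]
ft_force: [3.3, -0.1, 1.2]
grip_width: 0.0138
grip_force: 30.0
```

```bash
python3 s.py
```

```text
t 8.62 yaw -0.3115 M [-0.155 -0.459  0.495] q6 0.449 tau 0.544 w 0.0138 g 30.0 F [ 3.3 -0.1  1.2] p [0.5153 0.1829 0.1456]
```

Emit:
{"op": "send_rows", "data": {"increments": [0,0,-0.01,0,0,0,0,0,0,-0.01,0,0,0,0,0,0,-0.005,0,0,0,0,0,0,0,0,0,0,0]}}

```text
time: 8.95
position: [0.5153, 0.1829, 0.1455]
tool_rot: [0.816, 0.579, -0.001, -0.0]
ft_force: [0.4, -2.5, 1.4]
grip_width: 0.0141
grip_force: 30.0
```

```bash
python3 s.py
```

```text
t 8.95 yaw -0.3368 M [-0.416 -0.254  0.47 ] q6 0.474 tau 0.498 w 0.0141 g 30.0 F [ 0.4 -2.5  1.4] p [0.5153 0.1829 0.1455]
```

Emit:
{"op": "send_rows", "data": {"increments": [0,0,-0.01,0,0,0,0,0,0,-0.01,0,0,0,0,0,0,-0.005,0,0,0,0,0,0,0,0,0,0,0]}}

```text
time: 9.28
position: [0.5154, 0.1829, 0.1455]
tool_rot: [0.823, 0.568, -0.001, -0.0]
ft_force: [-0.4, -3.4, 1.9]
grip_width: 0.014
grip_force: 30.0
```

```bash
python3 s.py
```

```text
t 9.28 yaw -0.3623 M [-0.614 -0.04   0.462] q6 0.499 tau 0.469 w 0.014 g 30.0 F [-0.4 -3.4  1.9] p [0.5154 0.1829 0.1455]
```

Emit:
{"op": "send_rows", "data": {"increments": [0,0,-0.01,0,0,0,0,0,0,-0.01,0,0,0,0,0,0,-0.01,0,0,0,0,0,0,0,0,0,0,0]}}

```text
time: 9.62
position: [0.5154, 0.183, 0.1455]
tool_rot: [0.831, 0.556, -0.001, -0.0]
ft_force: [-1.7, -4.4, 3.2]
grip_width: 0.014
grip_force: 30.0
```

```bash
python3 s.py
```

```text
t 9.62 yaw -0.3921 M [-0.668  0.173  0.612] q6 0.529 tau 0.617 w 0.014 g 30.0 F [-1.7 -4.4  3.2] p [0.5154 0.183  0.1455]
```

Emit:
{"op": "send_rows", "data": {"increments": [0,0,0.06,0,0,0,0,0,0,0.07,0,0,0,0,0,0,0.07,0,0,0,0,0,0,0.07,0,0,0,0,0,0,0.07,0,0,0,0,0,0,0.07,0,0,0,0,0,0,0.07,0,0,0,0,0,0,0.07,0,0,0,0,0,0,0.05,0,0,0,0,0,0,0.03,0,0,0,0,0,0,0.02,0,0,0,0,0,0,0,0,0,0,0]}}

```text
time: 10.62
position: [0.5151, 0.1829, 0.1455]
tool_rot: [0.611, 0.792, -0.001, -0.001]
ft_force: [-2.8, -4.3, 5.2]
grip_width: 0.014
grip_force: 30.0
```

```bash
python3 s.py
```

```text
t 10.62 yaw 0.257 M [-0.806  0.188  0.004] q6 -0.12 tau -0.083 w 0.014 g 30.0 F [-2.8 -4.3  5.2] p [0.5151 0.1829 0.1455]
```

Emit:
{"op": "send_rows", "data": {"increments": [0,0,0.02,0,0,0,0,0,0,0.02,0,0,0,0,0,0,0.02,0,0,0,0,0,0,0,0,0,0,0]}}

```text
time: 10.95
position: [0.5152, 0.1831, 0.1455]
tool_rot: [0.587, 0.809, -0.0, -0.001]
ft_force: [-2.7, -4.5, 4.9]
grip_width: 0.0138
grip_force: 30.0
```

```bash
python3 s.py
```

```text
t 10.95 yaw 0.3151 M [-0.779  0.329 -0.382] q6 -0.179 tau -0.5 w 0.0138 g 30.0 F [-2.7 -4.5  4.9] p [0.5152 0.1831 0.1455]
```

Emit:
{"op": "send_rows", "data": {"increments": [0,0,0.01,0,0,0,0,0,0,0.01,0,0,0,0,0,0,0.01,0,0,0,0,0,0,0,0,0,0,0]}}

```text
time: 11.28
position: [0.5154, 0.1834, 0.1455]
tool_rot: [0.575, 0.818, -0.0, -0.001]
ft_force: [-3.1, -2.8, 5.0]
grip_width: 0.0139
grip_force: 30.0
```

```bash
python3 s.py
```

```text
t 11.28 yaw 0.3468 M [-0.615  0.413 -0.437] q6 -0.21 tau -0.466 w 0.0139 g 30.0 F [-3.1 -2.8  5. ] p [0.5154 0.1834 0.1455]
```

Emit:
{"op": "send_rows", "data": {"increments": [0,0,0.01,0,0,0,0,0,0,0.01,0,0,0,0,0,0,0.01,0,0,0,0,0,0,0,0,0,0,0]}}

```text
time: 11.62
position: [0.5155, 0.1834, 0.1455]
tool_rot: [0.562, 0.827, -0.0, -0.0]
ft_force: [-3.0, -3.2, 5.0]
grip_width: 0.0138
grip_force: 30.0
```

```bash
python3 s.py
```

```text
t 11.62 yaw 0.3783 M [-0.484  0.589 -0.417] q6 -0.241 tau -0.473 w 0.0138 g 30.0 F [-3.  -3.2  5. ] p [0.5155 0.1834 0.1455]
```

Emit:
{"op": "send_rows", "data": {"increments": [0,0,0.01,0,0,0,0,0,0,0.01,0,0,0,0,0,0,0.01,0,0,0,0,0,0,0,0,0,0,0]}}

```text
time: 11.95
position: [0.5163, 0.1838, 0.1455]
tool_rot: [0.549, 0.836, 0.001, 0.0]
ft_force: [-3.2, 0.2, 2.8]
grip_width: 0.0139
grip_force: 30.0
```

```bash
python3 s.py
```

```text
t 11.95 yaw 0.4079 M [-0.073  0.353 -0.522] q6 -0.271 tau -0.536 w 0.0139 g 30.0 F [-3.2  0.2  2.8] p [0.5163 0.1838 0.1455]
```

Emit:
{"op": "send_rows", "data": {"increments": [0,0,-0.06,0,0,0,0,0,0,-0.07,0,0,0,0,0,0,-0.07,0,0,0,0,0,0,-0.07,0,0,0,0,0,0,-0.07,0,0,0,0,0,0,-0.07,0,0,0,0,0,0,-0.07,0,0,0,0,0,0,-0.07,0,0,0,0,0,0,-0.07,0,0,0,0,0,0,-0.05,0,0,0,0,0,0,-0.04,0,0,0,0,0,0,-0.03,0,0,0,0,0,0,-0.02,0,0,0,0,0,0,0,0,0,0,0]}}

```text
time: 13.12
position: [0.5167, 0.1838, 0.1455]
tool_rot: [0.82, 0.573, 0.001, 0.0]
ft_force: [-1.4, 0.0, 1.2]
grip_width: 0.0136
grip_force: 30.0
```

```bash
python3 s.py
```

```text
t 13.12 yaw -0.351 M [0.124 0.112 0.126] q6 0.488 tau 0.16 w 0.0136 g 30.0 F [-1.4  0.   1.2] p [0.5167 0.1838 0.1455]
```

Emit:
{"op": "send_rows", "data": {"increments": [0,0,-0.02,0,0,0,0,0,0,-0.02,0,0,0,0,0,0,-0.01,0,0,0,0,0,0,0,0,0,0,0]}}

```text
time: 13.45
position: [0.5166, 0.1834, 0.1456]
tool_rot: [0.834, 0.552, 0.001, 0.0]
ft_force: [0.1, 1.0, 0.2]
grip_width: 0.0136
grip_force: 30.0
```

```bash
python3 s.py
```

```text
t 13.45 yaw -0.4018 M [ 0.194 -0.114  0.272] q6 0.539 tau 0.373 w 0.0136 g 30.0 F [0.1 1.  0.2] p [0.5166 0.1834 0.1456]
```

Emit:
{"op": "send_rows", "data": {"increments": [0,0,-0.015,0,0,0,0,0,0,-0.015,0,0,0,0,0,0,-0.01,0,0,0,0,0,0,0,0,0,0,0]}}

```text
time: 13.78
position: [0.5165, 0.1831, 0.1456]
tool_rot: [0.845, 0.535, 0.0, 0.0]
ft_force: [0.9, 0.1, -0.8]
grip_width: 0.0137
grip_force: 30.0
```

```bash
python3 s.py
```

```text
t 13.78 yaw -0.4421 M [ 0.099 -0.338  0.428] q6 0.579 tau 0.516 w 0.0137 g 30.0 F [ 0.9  0.1 -0.8] p [0.5165 0.1831 0.1456]
```

Emit:
{"op": "send_rows", "data": {"increments": [0,0,-0.01,0,0,0,0,0,0,-0.01,0,0,0,0,0,0,-0.01,0,0,0,0,0,0,0,0,0,0,0]}}

```text
time: 14.12
position: [0.5165, 0.183, 0.1456]
tool_rot: [0.853, 0.522, 0.0, 0.0]
ft_force: [3.0, -0.1, -1.0]
grip_width: 0.014
grip_force: 30.0
```

```bash
python3 s.py
```

```text
t 14.12 yaw -0.4725 M [-0.131 -0.544  0.434] q6 0.61 tau 0.498 w 0.014 g 30.0 F [ 3.  -0.1 -1. ] p [0.5165 0.183  0.1456]
```

Still crumbling; a little further.

Emit:
{"op": "send_rows", "data": {"increments": [0,0,-0.01,0,0,0,0,0,0,-0.01,0,0,0,0,0,0,-0.01,0,0,0,0,0,0,0,0,0,0,0]}}

```text
time: 14.45
position: [0.5165, 0.183, 0.1456]
tool_rot: [0.861, 0.509, 0.0, 0.0]
ft_force: [4.6, -1.3, -2.5]
grip_width: 0.0136
grip_force: 30.0
```

```bash
python3 s.py
```

```text
t 14.45 yaw -0.5027 M [-0.314 -0.752  0.442] q6 0.64 tau 0.462 w 0.0136 g 30.0 F [ 4.6 -1.3 -2.5] p [0.5165 0.183  0.1456]
```

Emit:
{"op": "send_rows", "data": {"increments": [0,0,-0.01,0,0,0,0,0,0,-0.01,0,0,0,0,0,0,-0.01,0,0,0,0,0,0,0,0,0,0,0]}}

```text
time: 14.78
position: [0.5165, 0.183, 0.1456]
tool_rot: [0.868, 0.496, 0.0, 0.001]
ft_force: [4.8, -2.7, -2.5]
grip_width: 0.014
grip_force: 30.0
```

```bash
python3 s.py
```

```text
t 14.78 yaw -0.532 M [-0.346 -0.887  0.611] q6 0.669 tau 0.669 w 0.014 g 30.0 F [ 4.8 -2.7 -2.5] p [0.5165 0.183  0.1456]
```

Jammed, so that stroke is complete. Reversing.

Emit:
{"op": "send_rows", "data": {"increments": [0,0,0.07,0,0,0,0,0,0,0.07,0,0,0,0,0,0,0.07,0,0,0,0,0,0,0.07,0,0,0,0,0,0,0.07,0,0,0,0,0,0,0.07,0,0,0,0,0,0,0.07,0,0,0,0,0,0,0.07,0,0,0,0,0,0,0.07,0,0,0,0,0,0,0.07,0,0,0,0,0,0,0.07,0,0,0,0,0,0,0.06,0,0,0,0,0,0,0.03,0,0,0,0,0,0,0.02,0,0,0,0,0,0,0,0,0,0,0]}}

```text
time: 16.03
position: [0.5157, 0.1836, 0.1456]
tool_rot: [0.575, 0.818, 0.0, -0.0]
ft_force: [3.2, -0.2, -2.1]
grip_width: 0.0138
grip_force: 30.0
```

```bash
python3 s.py
```

```text
t 16.03 yaw 0.3464 M [ 0.051 -0.674  0.072] q6 -0.21 tau -0.09 w 0.0138 g 30.0 F [ 3.2 -0.2 -2.1] p [0.5157 0.1836 0.1456]
```

Emit:
{"op": "send_rows", "data": {"increments": [0,0,0.02,0,0,0,0,0,0,0.02,0,0,0,0,0,0,0.02,0,0,0,0,0,0,0,0,0,0,0]}}

```text
time: 16.37
position: [0.5157, 0.1835, 0.1456]
tool_rot: [0.549, 0.836, 0.0, -0.0]
ft_force: [3.1, 1.9, -0.6]
grip_width: 0.0137
grip_force: 30.0
```

```bash
python3 s.py
```

```text
t 16.37 yaw 0.4087 M [ 0.222 -0.595  0.045] q6 -0.272 tau -0.078 w 0.0137 g 30.0 F [ 3.1  1.9 -0.6] p [0.5157 0.1835 0.1456]
```

Free past the old end. Continuing carefully.

Emit:
{"op": "send_rows", "data": {"increments": [0,0,0.02,0,0,0,0,0,0,0.02,0,0,0,0,0,0,0.02,0,0,0,0,0,0,0,0,0,0,0]}}

```text
time: 16.7
position: [0.5157, 0.1835, 0.1456]
tool_rot: [0.523, 0.852, 0.0, -0.0]
ft_force: [3.0, 2.6, -0.7]
grip_width: 0.014
grip_force: 30.0
```

```bash
python3 s.py
```

```text
t 16.7 yaw 0.4691 M [ 0.433 -0.465  0.065] q6 -0.332 tau -0.075 w 0.014 g 30.0 F [ 3.   2.6 -0.7] p [0.5157 0.1835 0.1456]
```

Emit:
{"op": "send_rows", "data": {"increments": [0,0,0.02,0,0,0,0,0,0,0.02,0,0,0,0,0,0,0.02,0,0,0,0,0,0,0.02,0,0,0,0,0,0,0,0,0,0,0]}}

```text
time: 17.12
position: [0.5157, 0.1834, 0.1456]
tool_rot: [0.489, 0.872, 0.0, -0.0]
ft_force: [2.2, 3.4, 0.2]
grip_width: 0.0132
grip_force: 30.0
```

```bash
python3 s.py
```

```text
t 17.12 yaw 0.5492 M [ 0.598 -0.436  0.027] q6 -0.412 tau -0.074 w 0.0132 g 30.0 F [2.2 3.4 0.2] p [0.5157 0.1834 0.1456]
```

Broken free. Turning to open.

Emit:
{"op": "send_rows", "data": {"increments": [0,0,0.04,0,0,0,0,0,0,0.05,0,0,0,0,0,0,0.05,0,0,0,0,0,0,0.05,0,0,0,0,0,0,0.05,0,0,0,0,0,0,0.05,0,0,0,0,0,0,0.05,0,0,0,0,0,0,0.05,0,0,0,0,0,0,0.04,0,0,0,0,0,0,0.02,0,0,0,0,0,0,0,0,0,0,0]}}

```text
time: 18.03
position: [0.5155, 0.1833, 0.1455]
tool_rot: [0.282, 0.959, -0.0, -0.0]
ft_force: [1.4, 3.1, 0.4]
grip_width: 0.0138
grip_force: 30.0
```

```bash
python3 s.py
```

```text
t 18.03 yaw 0.9982 M [ 0.642 -0.378  0.039] q6 -0.861 tau -0.076 w 0.0138 g 30.0 F [1.4 3.1 0.4] p [0.5155 0.1833 0.1455]
```

Emit:
{"op": "send_rows", "data": {"increments": [0,0,0.04,0,0,0,0,0,0,0.04,0,0,0,0,0,0,0.03,0,0,0,0,0,0,0.03,0,0,0,0,0,0,0,0,0,0,0,0,0,0,0,0,0,0,0,0,0,0,0,0,0,0,0,0,0,0,0,0], "newtons": 55}}

```text
time: 18.7
position: [0.5155, 0.1832, 0.1456]
tool_rot: [0.215, 0.977, -0.0, -0.0]
ft_force: [-0.5, 3.5, 1.3]
grip_width: 0.0135
grip_force: 55.0
```

```bash
python3 s.py
```

```text
t 18.7 yaw 1.1376 M [ 0.69  -0.12   0.051] q6 -1.0 tau 0.038 w 0.0135 g 55.0 F [-0.5  3.5  1.3] p [0.5155 0.1832 0.1456]
```

Emit:
{"op": "send_rows", "data": {"increments": [0,0,0,0,0,0.2,0,0,0,0,0,0,0.3,0,0,0,0,0,0,0.3,0,0,0,0,0,0,0.4,0,0,0,0,0,0,0,0]}}

```text
time: 19.12
position: [0.5154, 0.1829, 0.1578]
tool_rot: [0.215, 0.977, -0.0, -0.001]
ft_force: [0.5, 0.8, -6.8]
grip_width: 0.0136
grip_force: 55.0
```

```bash
python3 s.py
```

```text
t 19.12 yaw 1.1378 M [ 0.061 -0.118 -0.05 ] q6 -1.001 tau -0.008 w 0.0136 g 55.0 F [ 0.5  0.8 -6.8] p [0.5154 0.1829 0.1578]
```

Lid is up and hanging at 6.8 N, which matches its weight. Lifting on.

Emit:
{"op": "send_rows", "data": {"increments": [0,0,0,0,0,0.8,0,0,0,0,0,0,1,0,0,0,0,0,0,1,0,0,0,0,0,0,1,0,0,0,0,0,0,1,0,0,0,0,0,0,1,0,0,0,0,0,0,1,0,0,0,0,0,0,0.7,0,0,0,0,0,0,0.3,0,0,0,0,0,0,0,0]}}

```text
time: 19.95
position: [0.5164, 0.1833, 0.2366]
tool_rot: [0.215, 0.977, 0.0, 0.001]
ft_force: [0.7, 0.5, -6.7]
grip_width: 0.0139
grip_force: 55.0
```

```bash
python3 s.py
python3 - <<'E'
from h import *
snap('scene','lift.png')
E
```

```text
t 19.95 yaw 1.138 M [ 0.082 -0.087 -0.025] q6 -1.001 tau -0.001 w 0.0139 g 55.0 F [ 0.7  0.5 -6.7] p [0.5164 0.1833 0.2366]
```

View pics/lift.png

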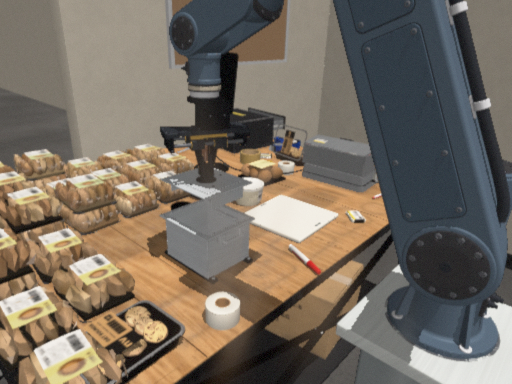

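The lid hangs level at about (205,185), clear of the bin at (207,235). Carrying it to the board.

Emit:
{"op": "send_rows", "data": {"increments": [0,0,0,0,-0.7,0,0,0,0,0,0,-1.5,0,0,0,0,0,-0.1,-2.2,0,0,0,0,0,-0.1,-2.5,0,0,0,0,0,-0.1,-2.5,0,0,0,0,0,-0.1,-2.5,0,0,0,0,0,-0.1,-2.5,0,0,0,0,0,-0.1,-2.5,0,0,0,0,0,0,-2.5,0,0,0,0,0,0,-2.5,0,0,0,0,0,0,-2.5,0,0,0,0,0,0,-2.5,0,0,0,0,0,0,-2.2,0,0,0,0,0,0,-2,0,0,0,0,0,0,-1.5,0,0,0,0,0,0,-0.8,0,0,0,0,0,0,-0.3,0,0,0,0,0,0,0,0,0,0,0,0,0,0,0,0]}}

```text
time: 21.58
position: [0.5094, -0.1529, 0.2351]
tool_rot: [0.215, 0.977, 0.001, -0.001]
ft_force: [-0.1, 0.4, -6.6]
grip_width: 0.0132
grip_force: 55.0
```

```bash
python3 s.py
python3 - <<'E'
from h import *
snap('top','carry.png')
E
```

```text
t 21.58 yaw 1.1381 M [ 0.109 -0.13  -0.041] q6 -1.641 tau -0.004 w 0.0132 g 55.0 F [-0.1  0.4 -6.6] p [ 0.5094 -0.1529  0.2351]
```

View pics/carry.png

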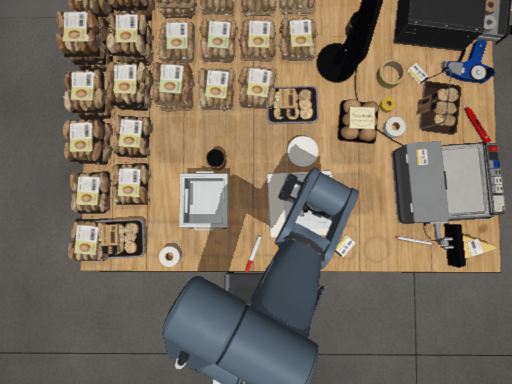

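The lid and arm are over the board and the bystanders are where they were. Lowering.

Emit:
{"op": "send_rows", "data": {"increments": [0,0,0,0,0.2,-0.7,0,0,0,0,0,0,-1.3,0,0,0,0,0,0,-1.5,0,0,0,0,0,0,-1.5,0,0,0,0,0,0,-1.5,0,0,0,0,0,0,-1.5,0,0,0,0,0,0,-1.5,0,0,0,0,0,0,-1.5,0,0,0,0,0,0,-1.3,0,0,0,0,0,0,-1.2,0,0,0,0,0,0,-0.9,0,0,0,0,0,0,-0.6,0,0,0,0,0,0,-0.3,0,0,0,0,0,0,0,0,0,0,0,0,0,0,0,0]}}

```text
validation failed for argument at $.in...
```

```bash
python3 s.py
```

```text
t 21.63 yaw 1.1387 M [ 0.092 -0.067 -0.041] q6 -1.641 tau 0.0 w 0.0136 g 55.0 F [-0.  -0.5 -6.4] p [ 0.5095 -0.1527  0.2353]
```

Emit:
{"op": "send_rows", "data": {"increments": [0,0,0,0,0.2,-0.7,0,0,0,0,0,0,-1.3,0,0,0,0,0,0,-1.5,0,0,0,0,0,0,-1.5,0,0,0,0,0,0,-1.5,0,0,0,0,0,0,-1.5,0,0,0,0,0,0,-1.5,0,0,0,0,0,0,-1.5,0,0,0,0,0,0,-1.3,0,0,0,0,0,0,-1.2,0,0,0,0,0,0,-0.9,0,0,0,0,0,0,-0.6,0,0,0,0,0,0,-0.3,0,0,0,0,0,0,0,0]}}

```text
time: 22.8
position: [0.5099, -0.1514, 0.0821]
tool_rot: [0.214, 0.977, 0.0, -0.0]
ft_force: [0.1, 0.5, -7.0]
grip_width: 0.0137
grip_force: 55.0
```

```bash
python3 s.py
```

```text
t 22.8 yaw 1.1385 M [ 0.063 -0.086  0.028] q6 -1.637 tau -0.0 w 0.0137 g 55.0 F [ 0.1  0.5 -7. ] p [ 0.5099 -0.1514  0.0821]
```

Contact is expected at TCP z of about 0.0715.

Emit:
{"op": "send_rows", "data": {"increments": [0,0,0,0,0,-0.3,0,0,0,0,0,0,-0.2,0,0,0,0,0,0,-0.2,0,0,0,0,0,0,-0.1,0,0,0,0,0,0,-0.1,0,0,0,0,0,0,-0.1,0,0,0,0,0,0,0,0]}}

```text
time: 23.38
position: [0.5099, -0.1518, 0.0725]
tool_rot: [0.215, 0.977, 0.0, -0.0]
ft_force: [-0.0, -0.4, -5.8]
grip_width: 0.0136
grip_force: 55.0
```

```bash
python3 s.py
```

```text
t 23.38 yaw 1.1379 M [ 0.077 -0.03  -0.006] q6 -1.637 tau -0.0 w 0.0136 g 55.0 F [-0.  -0.4 -5.8] p [ 0.5099 -0.1518  0.0725]
```

Emit:
{"op": "send_rows", "data": {"increments": [0,0,0,0,0,-0.05,0,0,0,0,0,0,-0.05,0,0,0,0,0,0,-0.03,0,0,0,0,0,0,0,0]}}

```text
time: 23.72
position: [0.51, -0.1518, 0.0716]
tool_rot: [0.215, 0.977, -0.0, 0.0]
ft_force: [-1.5, 0.3, -3.0]
grip_width: 0.0133
grip_force: 55.0
```

```bash
python3 s.py
```

```text
t 23.72 yaw 1.138 M [ 0.076 -0.003  0.073] q6 -1.637 tau -0.003 w 0.0133 g 55.0 F [-1.5  0.3 -3. ] p [ 0.51   -0.1518  0.0716]
```

Emit:
{"op": "send_rows", "data": {"increments": [0,0,0,0,0,-0.05,0,0,0,0,0,0,-0.02,0,0,0,0,0,0,0,0,0,0,0,0,0,0,0.3,0,0,0,0,0,0,0.5,0,0,0,0,0,0,0.6,0,0,0,0,0,0,0.6,0,0,0,0,0,0,0.6]}}

```text
time: 24.38
position: [0.5102, -0.1519, 0.0705]
tool_rot: [0.215, 0.977, -0.0, 0.0]
ft_force: [-0.6, 0.4, 0.5]
grip_width: 0.039
grip_force: 0.0
```

```bash
python3 s.py
```

```text
t 24.38 yaw 1.138 M [ 0.062 -0.135  0.007] q6 -1.637 tau -0.0 w 0.039 g 0.0 F [-0.6  0.4  0.5] p [ 0.5102 -0.1519  0.0705]
```

Released. Going straight up, then toward the base so the camera has a clear view.

Emit:
{"op": "send_rows", "data": {"increments": [0,0,0,0,0,0.5,0.6,0,0,0,0,0,1,0.6,0,0,0,0,0,2,0.6,0,0,0,0,0,2.5,0.6,0,0,0,0,0,2.5,0.6,0,0,0,0,0,2.5,0.6,0,0,0,0,0,2.5,0.6,0,0,0,0,0,2,0.6,0,0,0,0,-3,0,0.6,0,0,0,0,-3,0,0.6,0,0,0,0,-3,0,0.6,0,0,0,0,-3,0,0.6,0,0,0,0,-3,0,0.6,0,0,0,0,-3,0,0.6,0,0,0,0,-2,0,0.6,0,0,0,0,0,0,0.6,0,0,0,0,0,0,0.6]}}

```text
time: 25.8
position: [0.5095, -0.3526, 0.226]
tool_rot: [0.216, 0.976, 0.0, 0.0]
ft_force: [-0.1, 0.5, 0.4]
grip_width: 0.0523
grip_force: 0.0
```

```bash
python3 s.py
python3 - <<'E'
from h import *
c=snap('scene','end.png'); W=world(c); z=W[...,2]
m=(abs(z-.05)<.006)&(np.hypot(W[...,0]-.51,W[...,1]+.15)<.12)
P=W[m]; r=cv2.minAreaRect(np.ascontiguousarray(P[:,:2]*1000,dtype=np.float32))
A=np.c_[P[:,:2],np.ones(len(P))]; k=np.linalg.lstsq(A,P[:,2],rcond=None)[0]
print(r,np.median(P[:,2]),'slope',k[:2],m.sum())
E
```

```text
t 25.8 yaw 1.1359 M [ 0.089 -0.117 -0.008] q6 -1.922 tau -0.022 w 0.0523 g 0.0 F [-0.1  0.5  0.4] p [ 0.5095 -0.3526  0.226 ]
((509.9632568359375, -150.24563598632812), (167.14710998535156, 150.93592834472656), 1.0088839530944824) 0.05311862639834676 slope [ 0.00361542 -0.0053051 ] 917
```

View pics/end.png

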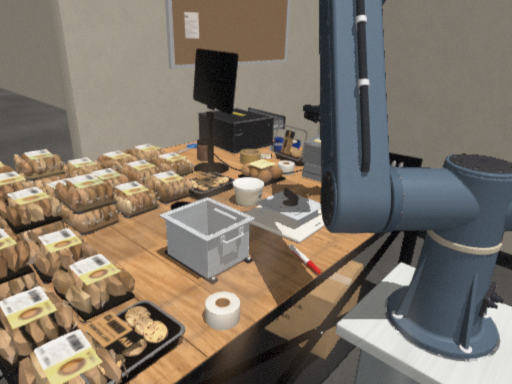

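The lid lies flat, knob up at about (290,198), centred on the board at (0.510, -0.150). The bystanders are unmoved and the arm is clear.

```bash
python3 -c "
from rig import robot
print(robot.hand_in())"
```

```text
the job is handed in; nothing more can be done
None
```

The job is handed in, though no verdict came back: the knob broke free after four rocking strokes (torque stayed under about 0.7 N m), and the lid lies flat, knob up, in the middle of the board, finished in about 26 s of the 72 s allowed.

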